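Brush out a bored cup and hold the air valve half open

TASK

Take the green-handled nylon brush from its rack and scrub out the bored steel cup clamped in the vice: push the brush down to the floor of the bore twice, drawing it up most of the way to the mouth in between, then stand the brush head-down in a hole of the rack and let go of it. Then blow the cup out: press the red lever of the air valve down to half way, where it lies level, never anywhere near full air, and finish while still holding it there. Keep the air off while the brush is out of the rack, and do not push the other things about.

Things in the scene. Friction and masses are not known exactly. Their poses are not given: they have to be found in the camera images.
- nylon_brush: the brush to use: green cylindrical handle, white bristles, 230 mm long, 70 g (may vary by a third), loose. Origin: centre of the flat foot of its head; its z axis runs from there up to the handle's end. Bristle head from 0 to 75 mm: stiff up to 26 mm across, its soft bristle tips (which give way) out to 36 mm; thin 6 mm wire neck from 75 to 130 mm; handle 24 mm across from 130 to 230 mm. Stands head-down in the first or last hole of the rack.
- rack: grey sheet-steel brush rack, fixed, 215 mm along its x, 80 mm along its y, 67 mm high. Origin: centre of its underside. Three round holes 40 mm across in the top plate (61 to 67 mm above the bench), at x = -65, 0 and +65 mm, y = 0; brushes stand in them on the bottom plate, whose top is 6 mm above the bench. One end hole holds nylon_brush, the other brass_brush; the middle one is empty.
- vice: blue drill vice, fixed, 260 x 110 mm, jaws 83 mm high, screw handle at its -x end. Origin: on the bench under the axis of the cup. The air nozzle (orange and black jointed hose on a red magnetic block) stands on its +y side: it reaches up to 170 mm above the bench and comes within 58 mm of the cup's axis, its tip 20 mm above the level of the cup's mouth
- cup_floor (a point): centre of the floor of the cup's bore, 42 mm above the bench; z up along the bore. The cup is a blind-bored steel cylinder, 56 mm across and 100 mm tall, clamped upright; bore 38 mm across, 90 mm deep
- cup_mouth (a point): centre of the cup's mouth, 90 mm above cup_floor, 132 mm above the bench
- valve: hand-lever air valve, fixed: dark foot 125 x 85 mm, aluminium block. Origin: on the bench; the lever's pivot is at x = +70 mm, y = 0, 85 mm above the bench, and the lever points along its -x. Nothing but the lever stands over 100 mm high
- valve_lever (a joint): angle of the valve's spring-loaded lever, rad: 0 = up at rest (air off, 14 degrees above level), 0.25 = half way, the lever level, 0.5 = against the lower stop (full air). It springs back up if let go. Pressed at the middle of the grip it needs about 5 N to start, 8 N at half way and 11 N at full
- lever_grip (a point): middle of the top of the lever's red grip, which is 60 mm long (along the lever), 30 mm wide and 18 mm thick. It lies 130 mm from the pivot, about 126 mm above the bench at rest, 94 mm when the lever is level and 62 mm at full
- brass_brush: leave alone: brass-wire brush with a black handle, otherwise the same shape and size as nylon_brush, standing in another hole of the rack; not for this cup
- spare_cup: leave alone: second steel cup, same as the one in the vice (56 mm across, 100 mm tall), standing mouth up on the bench. Origin: centre of its underside
- oil_can: leave alone: copper oil can, 72 mm across, 155 mm tall with its spout. Origin: centre of its underside
- chuck_key: leave alone: steel T-shaped drill-chuck key, 75 x 80 mm, 18 mm high, lying flat. Origin: middle, on the bench
- caliper: leave alone: steel slide caliper, 230 mm long, lying flat. Origin: middle, on the bench
- safety_glasses: leave alone: clear safety glasses standing on the bench with blue brow, 140 mm wide. Origin: under the nose bridge
- deburrer: leave alone: small screwdriver-like hand tool with a blue handle, lying on the bench. Origin: on the bench under its middle

How it is judged:
By the outcome, as a careful person would: the job done as asked, in the order asked, and still so for the second after the job is handed in, while the arm keeps its last pose, push and grip.
It also fails if it takes over 70 s, if anything falls off the work surface, if the arm or the gripper's body presses on something with over 40 N, if the wrist force passes 120 N, or if a joint passes its speed limit or range.

ROBOT

A 6-joint arm with a two-finger parallel gripper is mounted at the origin on the work surface. World frame = base frame: x ahead of the robot, y to its left, z up, the work surface at z = 0. Lengths are in mm, angles in rad, forces in N, time in s.
With the tool pointing down it reaches from about 300 to 850 mm from the base axis. Payload 4.2 kg.
Tool frame: the origin (TCP) lies midway between the tips of the shut fingers; the grasp point (between the pads) lies 19 mm behind it (robot.tcp_to_grasp is the distance from the TCP to the grasp point, in mm); z points along the fingers, y is the direction in which the jaws open and shut (so a half turn about z gives the same grasp; the last joint's range is limited). The gripper opens to 91 mm and grips with 3 to 60 N. Pads are 32 mm wide; open, the fingers measure 118 mm over their backs; the gripper's body (76 mm by 178 mm) begins 60 mm behind the grasp point.
Start: joints at [-1.269, 0.32, 1.565, -0, 1.257, -0.02], TCP at [181.861, -545.499, 213.976] pointing down, gripper open.
Joint ranges: [-3.11, 3.11], [-0.84, 2.01], [0.21, 2.61], [-1.34, 4.49], [0.05, 2.63], [-2.56, 2.56]. Speed limits (rad/s): [2.57, 2.57, 3.14, 3.14, 3.14, 3.14].

INTERFACE

Orientations are given as a 3x3 rotation matrix whose columns are the frame's x, y, z axes.
In Python, from rig import status, vision, ticket, robot gives the robot as it stands.
- The arm moves only by the shell command python3 -m creep 'ROWS' [FORCE]. ROWS is JSON, a list of rows, each a list of 3 entries, a list of its own where there are three numbers: the shift along the tool's x, y, z in units of 20 mm (1.0 is 20 mm), then the turn, a rotation vector about the tool's x, y, z in units of 0.15 rad (1.0 is 0.15 rad), then the finger opening in mm, from 0 to 91.2. A call has exactly 10 rows; each row shifts and turns the commanded pose from where the row before left it, along the tool's axes as they then stand; what a row does not reach is not made up. A row lasts 1/8 s, in which the tool goes at most 62.5 mm and 10.7 degrees, less where a joint would pass 70% of its speed; a pose out of reach is approached as far as the arm can. A call with a number of a shift or a turn outside -1 to 1 is refused whole. A call with a gripper value outside its range is refused whole. The fingers move at their own pace and stop on an object; FORCE is the grip in N (left out, the last holds). Time passes only in rows, so rows that do not move let the fingers close, or fill a call up. It gives the time, the measured TCP pose, the force and the opening at its end, in the units of the state.
- status.state(): the state, without advancing time (a new reading comes with each control period).
- vision.read_camera(name): name is "scene" or "side" or "wrist"; returns a dict with "image" (480x640x3 uint8, red, green, blue), "depth" (480x640 float32, mm along the optical axis (not along the pixel's ray), 0 where there is no reading), "fx", "fy", "cx", "cy" (pixels), "k1" (the pictures are not rectified: a ray, as slopes to the right and down, at radius r is drawn at 1 + k1 r^2 times it, then the intrinsics apply), "R" (3x3) and "t" (3): a world point X has camera coordinates R X + t; the wrist camera has in their place "tool_from_camera" (4x4, takes a point from camera to tool coordinates, whose origin is the TCP and whose axes are the flange's). Camera axes: x right, y down, z forward; pixel columns grow to the right and rows downward; lengths in mm; the calibration is good to about 2 mm. A picture is of the moment at which its call begins: read the wrist's pose just before it.
- ticket.close_job(): hands the job in, once; it reports no verdict.
Trained networks look in a picture, given as the dict that the camera call returned (one of the last four; its "shot" number tells which), for a name from the list of things; names that differ only in an ending like _2 or _b are one class to them, and where a whole thing is asked for, a point or a joint stands for the part that bears it (a point fixed in the world has none). Each returns a list of dicts, best first, with "confidence" (0 to 1); they miss things now and then, are a little off and sometimes report something else, mostly with a low value. They report only what shows in the picture. A call takes as long as a camera call.
- vision.spot_in(picture, thing): "centre" ([x, y, z] in mm, in world coordinates, good to about 4 mm: the middle of the surface that is visible of it).
- vision.tip_of(picture, thing): "centre" ([x, y, z] in mm, in world coordinates, good to about 4 mm: a listed point, or the origin of a listed thing).
The state is a dict: "clock": time; "joint_positions": joint angles; "joint_vel": joint speeds; "tau": joint torques, N m; "tool_pos": TCP position; "ee_rot": TCP orientation; "wrist_force": force on the tool from outside, world axes, zero at the start; "ft_torque": the same for the moment, N m; "gripper_width": opening from 0.0 (shut) to 1.0 (fully open).
Only numpy, scipy, OpenCV 4.12 (cv2) and the standard library are available. Lean on these libraries where they do the work, as an engineer would, in place of code of your own. Each camera call takes 0.05 s, during which the arm holds its last target.

## Working session

There is one attempt and no reset: what is moved stays moved. The work goes in short steps, Python scripts to look and compute and a shell command to move; the robot and the scene stay as the last step left them, time stands still between calls to the robot, and variables do not carry over. Pictures are saved under pics/ and viewed, and the job is handed in when it is done.

```bash
ls; mkdir -p pics; cat > h.py <<'E'
import numpy as np,cv2
from rig import status,vision,ticket,robot
def save(p,n): cv2.imwrite('pics/'+n+'.png',p['image'][:,:,::-1])
E
python3 - <<'E'
from h import *
s=status.state();print(s)
for c in ['scene','side']:
    p=vision.read_camera(c);save(p,c+'1')
    for n in ['nylon_brush','rack','cup_mouth','valve','lever_grip','brass_brush','vice','spare_cup','oil_can','safety_glasses']:
        r=vision.tip_of(p,n); print(c,n,[(np.round(a['centre']).tolist(),round(a['confidence'],2)) for a in r[:2]])
E
```

```text
pics
{'clock': 0.0, 'joint_positions': array([-1.26898965e+00,  3.20291127e-01,  1.56565656e+00, -4.22243912e-05,
        1.25741214e+00, -1.99858860e-02]), 'joint_vel': array([ 9.59182893e-05, -9.74795479e-04,  7.02002142e-04,  1.72995587e-03,
       -2.16356705e-03, -5.83239925e-04]), 'tau': array([ 5.57646381e-04, -4.12462413e+01, -2.31972420e+01,  7.27633014e-02,
        4.55245643e-02, -1.38477239e-04]), 'tool_pos': array([ 181.70003476, -545.00656627,  213.12946004]), 'ee_rot': array([[ 9.48665884e-01,  3.16279501e-01, -5.63637559e-04],
       [ 3.16280003e-01, -9.48664405e-01,  1.67536090e-03],
       [-4.82058021e-06, -1.76762502e-03, -9.99998438e-01]]), 'wrist_force': array([ 0.57215572, -0.01773939, -0.38625007]), 'ft_torque': array([-0.01397533,  0.02589558, -0.01523556]), 'gripper_width': 1.0009359110044955}
scene nylon_brush [([542.0, 349.0, 10.0], 0.62)]
scene rack [([475.0, 330.0, 2.0], 0.81), ([529.0, -533.0, -2.0], 0.58)]
scene cup_mouth [([559.0, -35.0, 133.0], 0.84)]
scene valve [([500.0, -328.0, -2.0], 0.95)]
scene lever_grip [([448.0, -345.0, 125.0], 0.58), ([542.0, 346.0, 8.0], 0.18)]
scene brass_brush [([410.0, 313.0, 3.0], 0.95)]
scene vice [([560.0, -37.0, -3.0], 0.68)]
scene spare_cup [([780.0, -118.0, 1.0], 0.65)]
scene oil_can [([734.0, 199.0, -2.0], 0.86), ([500.0, -331.0, 1.0], 0.23)]
scene safety_glasses [([465.0, 543.0, 1.0], 0.76), ([447.0, -346.0, 124.0], 0.68)]
side nylon_brush [([540.0, 349.0, 8.0], 0.55)]
side rack [([476.0, 324.0, 4.0], 0.9)]
side cup_mouth [([556.0, -32.0, 129.0], 0.79), ([562.0, -33.0, 38.0], 0.38)]
side valve [([500.0, -331.0, 1.0], 0.66)]
side lever_grip [([446.0, -349.0, 124.0], 0.67)]
side brass_brush [([415.0, 311.0, 5.0], 0.58)]
side vice [([561.0, -35.0, 1.0], 0.9), ([541.0, 350.0, 10.0], 0.34)]
side spare_cup [([780.0, -123.0, 0.0], 0.68)]
side oil_can []
side safety_glasses [([471.0, 544.0, 4.0], 0.89), ([565.0, -35.0, -1.0], 0.47)]
```

View pics/scene1.png

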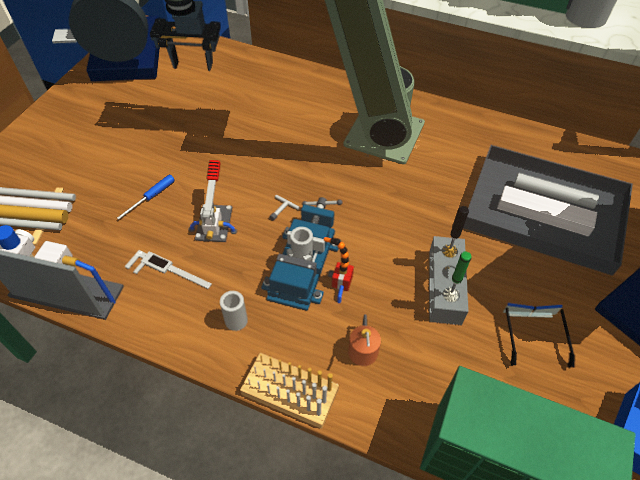

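View pics/side1.png

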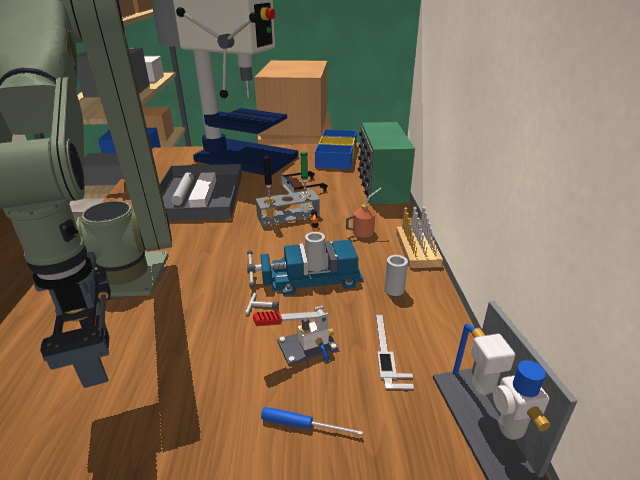

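```bash
R='[[0.84,-1,-0.6],[0,0,0],91]'; python3 -m creep '[[[0.4,-0.5,-0.7],[0,0,0],91],[[0.84,-1,-0.7],[0,0,0],91],[[0.84,-1,-0.7],[0,0,0],91],[[0.84,-1,-0.7],[0,0,0],91],[[0.84,-1,-0.7],[0,0,0],91],[[0.84,-1,-0.7],[0,0,0],91],[[0.84,-1,-0.7],[0,0,0],91],[[0.84,-1,-0.7],[0,0,0],91],[[0.84,-1,-0.7],[0,0,0],91],[[0.84,-1,0],[0,0,0],91]]' 30
```

```text
clock: 2.35
tool_pos: [273.4, -313.6, 341.9]
ee_rot: [[0.949, 0.317, 0.002], [0.317, -0.949, -0.003], [0.001, 0.003, -1.0]]
wrist_force: [0.1, 0.7, -0.0]
gripper_width: 0.992
```

```bash
python3 -m creep '[[[0.84,-1,0],[0,0,0],91],[[0.84,-1,0],[0,0,0],91],[[0.84,-1,0],[0,0,0],91],[[0.84,-1,0],[0,0,0],91],[[0.84,-1,0],[0,0,0],91],[[0.84,-1,0],[0,0,0],91],[[0.84,-1,0],[0,0,0],91],[[0.84,-1,0],[0,0,0],91],[[0.84,-1,0],[0,0,0],91],[[0.84,-1,0],[0,0,0],91]]'
```

```text
clock: 3.6
tool_pos: [368.6, -70.5, 340.7]
ee_rot: [[0.949, 0.317, 0.001], [0.317, -0.949, -0.0], [0.001, 0.001, -1.0]]
wrist_force: [0.1, 0.4, -0.1]
gripper_width: 0.999
```

```bash
python3 -m creep '[[[0.84,-1,0],[0,0,0],91],[[0.84,-1,0],[0,0,0],91],[[0.84,-1,0],[0,0,0],91],[[0.84,-1,0],[0,0,0],91],[[0.84,-1,0],[0,0,0],91],[[0.84,-1,0],[0,0,0],91],[[0.84,-1,0],[0,0,0],91],[[0.84,-1,0],[0,0,0],91],[[0.84,-1,0],[0,0,0],91],[[0.4,-0.5,0],[0,0,0],91]]'
python3 - <<'E'
from h import *
s=status.state();print(s['tool_pos'],s['ee_rot'],s['joint_positions'])
p=vision.read_camera('wrist');save(p,'w1')
for n in ['nylon_brush','rack','brass_brush']:
    r=vision.tip_of(p,n); print(n,[(np.round(a['centre']).tolist(),round(a['confidence'],2)) for a in r[:2]])
    r=vision.spot_in(p,n); print(n,[(np.round(a['centre']).tolist(),round(a['confidence'],2)) for a in r[:2]])
E
```

```text
clock: 4.85
tool_pos: [459.4, 159.8, 340.4]
ee_rot: [[0.948, 0.318, 0.0], [0.318, -0.948, 0.0], [0.0, 0.0, -1.0]]
wrist_force: [0.5, -0.1, 0.5]
gripper_width: 1.001
[459.42918646 159.82948289 340.43924261] [[ 9.48212698e-01  3.17635954e-01  2.82925629e-04]
 [ 3.17635943e-01 -9.48212740e-01  8.44213119e-05]
 [ 2.95088930e-04  9.81798930e-06 -9.99999956e-01]] [ 3.11152059e-01  1.21361590e-01  1.51301916e+00 -6.26451026e-06
  1.50691672e+00  1.55871350e+00]
nylon_brush [([536.0, 346.0, 8.0], 0.78), ([498.0, -327.0, 1.0], 0.74)]
nylon_brush [([539.0, 338.0, 199.0], 0.57)]
rack [([478.0, 330.0, 2.0], 0.56)]
rack [([483.0, 320.0, 68.0], 0.77)]
brass_brush [([414.0, 307.0, 4.0], 0.97)]
brass_brush [([420.0, 303.0, 196.0], 0.62)]
```

View pics/w1.png

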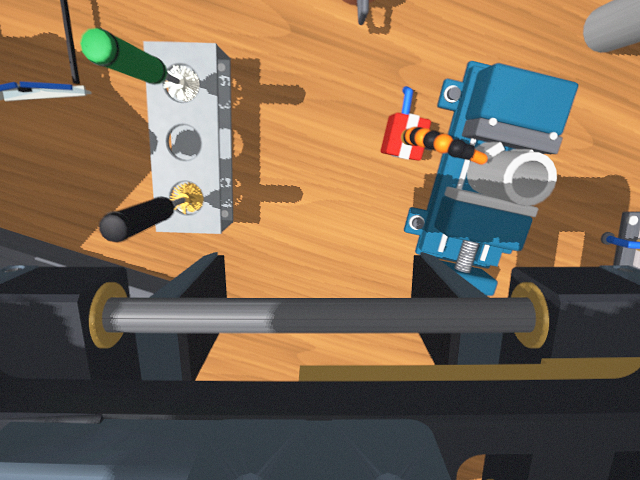

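```bash
cat >> h.py <<'E'
def wcloud(p,s):
    v,u=np.mgrid[0:480,0:640]
    pts=np.stack([u,v],-1).reshape(-1,1,2).astype(np.float64)
    K=np.array([[p['fx'],0,p['cx']],[0,p['fy'],p['cy']],[0,0,1.]])
    n=cv2.undistortPoints(pts,K,np.array([p['k1'],0,0,0.]),None).reshape(480,640,2)
    d=p['depth'][...,None].astype(float)
    c=np.concatenate([n*d,d],-1)
    if 'tool_from_camera' in p:
        T=np.array(p['tool_from_camera']); c=c@T[:3,:3].T+T[:3,3]
        return c@np.array(s['ee_rot']).T+s['tool_pos']
    return (c-np.array(p['t']))@np.array(p['R'])
def green(p):
    h=cv2.cvtColor(p['image'],cv2.COLOR_RGB2HSV)
    return (h[...,0]>45)&(h[...,0]<85)&(h[...,1]>120)&(h[...,2]>40)&(p['depth']>0)
def fitcyl(P,r=12.,rounds=3):
    from scipy.optimize import least_squares
    # axis: x=a+b(z-190), y=c+d(z-190)
    def f(q):
        z=P[:,2]-190
        n=np.array([q[1],q[3],1]);n/=np.linalg.norm(n)
        w=P-np.array([q[0],q[2],190]);w=w-np.outer(w@n,n)
        return np.linalg.norm(w,axis=1)-r
    m=P.mean(0)
    return least_squares(f,[m[0],0,m[1],0],loss='soft_l1',f_scale=1.5)
E
python3 - <<'E'
from h import *
for c in ['wrist','scene','side']:
    s=status.state();p=vision.read_camera(c)
    X=wcloud(p,s);m=green(p)
    P=X[m];P=P[(abs(P[:,0]-540)<45)&(abs(P[:,1]-345)<45)&(P[:,2]>100)]
    print(c,len(P))
    if len(P)<30: continue
    print(np.percentile(P,[2,50,98],axis=0).round(1).tolist())
    Q=P[P[:,2]<np.percentile(P[:,2],98)-6]
    for z0,z1 in [(130,165),(165,200),(200,230),(230,245)]:
        k=P[(P[:,2]>z0)&(P[:,2]<z1)]
        if len(k)>5: print(z0,len(k),k.mean(0).round(1),np.ptp(k,axis=0).round(1))
    r=fitcyl(Q);print(r.x.round(3),r.cost/len(Q))
E
```

```text
wrist 2372
[[527.8, 336.2, 150.7], [538.1, 339.7, 218.6], [548.7, 356.2, 237.3]]
130 238 [538.1 338.2 156. ] [21.9  9.6 23.1]
165 559 [537.7 338.9 183.3] [22.4 10.3 34.9]
200 576 [538.1 338.7 213.8] [22.1 11.1 29.9]
230 999 [538.6 346.3 235.4] [23.  23.1  8.3]
[5.38637e+02 4.00000e-03 3.48658e+02 5.00000e-03] 0.0826674082530728
scene 286
[[532.3, 337.4, 146.4], [546.6, 348.2, 201.9], [551.7, 358.3, 239.0]]
130 49 [546.6 348.8 154.9] [12.8 22.1 22.9]
165 90 [547.  347.3 183.1] [11.3 21.6 34.9]
200 73 [547.4 348.1 213.7] [11.4 21.7 28.6]
230 74 [540.5 348.1 236.5] [19.8 20.6 11.6]
[5.37174e+02 3.00000e-03 3.47602e+02 6.00000e-03] 0.5718164039905806
side 157
[[528.1, 330.8, 143.0], [538.2, 337.9, 191.0], [548.8, 348.8, 234.8]]
130 37 [537.9 338.7 154.6] [21.3 18.1 23.4]
165 57 [537.9 338.  182.3] [20.7 17.7 34.8]
200 47 [537.5 337.3 214.7] [17.5 15.2 29.5]
230 16 [538.4 342.9 233.9] [17.1 17.6  5.4]
[ 5.38766e+02  1.60000e-02  3.47491e+02 -1.00000e-02] 1.9519895457757934
```

```bash
cat >> h.py <<'E'
def circ(P):
    from scipy.optimize import least_squares
    m=P.mean(0)
    r=least_squares(lambda q:np.hypot(P[:,0]-q[0],P[:,1]-q[1])-q[2],[m[0],m[1],25],loss='soft_l1',f_scale=1)
    return r.x
def cup(X):
    P=X.reshape(-1,3);P=P[np.hypot(P[:,0]-559,P[:,1]+35)<50]
    Q=P[(P[:,2]>127)&(P[:,2]<138)]
    zt=np.median(Q[:,2])
    # top ring: min-area circle of outer hull
    T=Q[abs(Q[:,2]-zt)<3][:,:2]
    c0,r0=cv2.minEnclosingCircle(T.astype(np.float32))
    S=P[(P[:,2]>95)&(P[:,2]<127)]
    S=S[np.hypot(S[:,0]-c0[0],S[:,1]-c0[1])>24]
    from scipy.optimize import least_squares
    r=least_squares(lambda q:np.hypot(S[:,0]-q[0],S[:,1]-q[1])-28,c0,loss='soft_l1',f_scale=1)
    I=P[(P[:,2]>60)&(P[:,2]<127)&(np.hypot(P[:,0]-c0[0],P[:,1]-c0[1])<22)]
    ri=None
    if len(I)>30: ri=least_squares(lambda q:np.hypot(I[:,0]-q[0],I[:,1]-q[1])-19,c0,loss='soft_l1',f_scale=1).x
    return zt,np.array(c0),r0,len(T),'side',r.x,len(S),'in',ri,len(I)
E
python3 - <<'E'
from h import *
for c in ['wrist','scene','side']:
    s=status.state();p=vision.read_camera(c)
    X=wcloud(p,s);print(c,cup(X))
    if c=='wrist':
        P=X.reshape(-1,3);k=P[(P[:,2]>62)&(P[:,2]<72)&(np.hypot(P[:,0]-475,P[:,1]-328)<130)]
        print('rack top',len(k),cv2.minAreaRect(k[:,:2].astype(np.float32)),np.median(k[:,2]))
E
```

```text
wrist (np.float64(132.3036035549863), array([560.65307617, -35.67318726]), 28.063528060913086, 1285, 'side', array([560.89818841, -36.64093173]), 665, 'in', array([560.83696761, -35.68695789]), 944)
rack top 9879 ((476.3714904785156, 329.9396667480469), (215.66775512695312, 81.8775863647461), 16.290494918823242) 70.12250392597997
scene (np.float64(132.8861013408172), array([561.35955811, -35.40649033]), 29.784452438354492, 155, 'side', array([559.08795424, -36.02036972]), 135, 'in', array([560.17225754, -35.53905613]), 101)
side (np.float64(130.67507925450232), array([557.97747803, -40.19863892]), 30.514995574951172, 111, 'side', array([559.76632427, -37.75487402]), 137, 'in', array([556.52967129, -40.58633523]), 65)
```

```bash
python3 -m creep '[[[0.5,-0.6,0],[0,0,0],91],[[0.9,-1,0.3],[0,0,0],91],[[0.9,-1,0.3],[0,0,0],91],[[0.9,-1,0.3],[0,0,0],91],[[0.9,-1,0.3],[0,0,0],91],[[0.9,-1,0.3],[0,0,0],91],[[0.9,-1,0.3],[0,0,0],91],[[0.6,-0.7,0.3],[0,0,0],91],[[0.25,-0.38,0],[0,0,0],91],[[0,0,0],[0,0,0],91]]' 30
python3 - <<'E'
from h import *
s=status.state();t=s['tool_pos'];R=s['ee_rot'];print(t)
print(R.T@(np.array([538.6,348.3,178])-t)/20)
p=vision.read_camera('wrist');save(p,'w2')
X=wcloud(p,s);P=X[green(p)];P=P[(abs(P[:,0]-540)<45)&(abs(P[:,1]-345)<45)&(P[:,2]>100)]
print(len(P)); 
if len(P)>50: print(np.percentile(P,[2,50,98],axis=0).round(1).tolist(),fitcyl(P[P[:,2]<225]).x.round(2))
E
```

```text
clock: 6.75
tool_pos: [539.4, 347.3, 297.8]
ee_rot: [[0.949, 0.317, -0.0], [0.317, -0.949, -0.0], [-0.0, 0.0, -1.0]]
wrist_force: [0.5, -0.2, -0.4]
gripper_width: 0.995
[539.36800659 347.32308743 297.82320083]
[-0.01925292 -0.06057106  5.9911451 ]
1496
[[529.9, 338.6, 154.0], [544.1, 349.8, 235.2], [550.6, 359.7, 237.4]] [538.48   0.   348.27   0.  ]
```

View pics/w2.png

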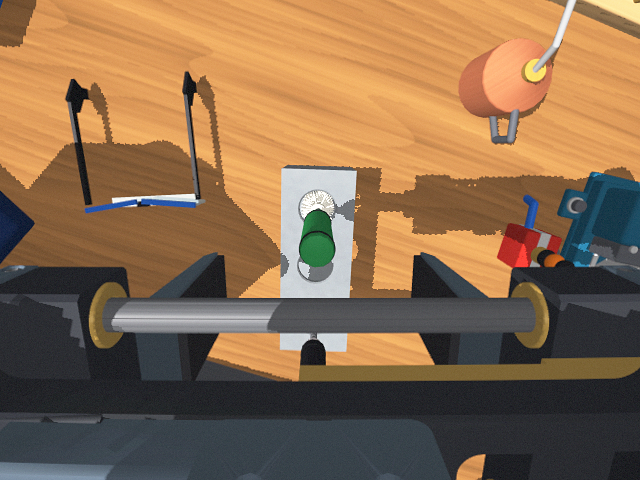

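The wrist view shows the green handle at about (318,240), centred between the fingers, with the black handle behind at (313,352). I'll descend and grip.

```bash
python3 -m creep '[[[0,-0.05,0.5],[0,0,0],91],[[0,0,0.9],[0,0,0],91],[[0,0,0.9],[0,0,0],91],[[0,0,0.9],[0,0,0],91],[[0,0,0.9],[0,0,0],91],[[0,0,0.9],[0,0,0],91],[[0,0,0.6],[0,0,0],70],[[0,0,0.4],[0,0,0],50],[[0,0,0],[0,0,0],25],[[0,0,0],[0,0,0],15]]' 30; python3 -m creep '[[[0,0,0],[0,0,0],10],[[0,0,0],[0,0,0],10],[[0,0,0],[0,0,0],10],[[0,0,0],[0,0,0],10],[[0,0,-0.3],[0,0,0],10],[[0,0,-0.6],[0,0,0],10],[[0,0,-1],[0,0,0],10],[[0,0,-1],[0,0,0],10],[[0,0,-1],[0,0,0],10],[[0,0,-1],[0,0,0],10]]' 30
```

```text
clock: 8.05
tool_pos: [539.4, 348.1, 178.6]
ee_rot: [[0.949, 0.316, 0.001], [0.316, -0.949, 0.001], [0.001, -0.0, -1.0]]
wrist_force: [-0.0, 1.3, 0.5]
gripper_width: 0.591
clock: 9.3
tool_pos: [539.1, 348.0, 277.6]
ee_rot: [[0.949, 0.316, 0.001], [0.316, -0.949, 0.001], [0.001, -0.0, -1.0]]
wrist_force: [-0.6, 0.4, -0.4]
gripper_width: 0.258
```

```bash
python3 -m creep '[[[0,0,-1],[0,0,0],10],[[0,0,-1],[0,0,0],10],[[0,0,-1],[0,0,0],10],[[-0.15,0.5,-1],[0,0,0],10],[[-0.27,1,-0.5],[0,0,0],10],[[-0.27,1,0],[0,0,0],10],[[-0.27,1,0],[0,0,0],10],[[-0.27,1,0],[0,0,0],10],[[-0.27,1,0],[0,0,0],10],[[-0.27,1,0],[0,0,0],10]]'; python3 -m creep '[[[-0.27,1,0],[0,0,0],10],[[-0.27,1,0],[0,0,0],10],[[-0.27,1,0],[0,0,0],10],[[-0.27,1,0],[0,0,0],10],[[-0.27,1,0],[0,0,0],10],[[-0.27,1,0],[0,0,0],10],[[-0.27,1,0],[0,0,0],10],[[-0.27,1,0],[0,0,0],10],[[-0.27,1,0],[0,0,0],10],[[-0.27,1,0],[0,0,0],10]]'
python3 -m creep '[[[-0.27,0.9,0],[0,0,0],10],[[-0.2,0.7,0],[0,0,0],10],[[-0.1,0.4,0],[0,0,0],10],[[0,0,0],[0,0,0],10],[[0,0,0],[0,0,0],10],[[0,0,0],[0,0,0],10],[[0,0,0],[0,0,0],10],[[0,0,0],[0,0,0],10],[[0,0,0],[0,0,0],10],[[0,0,0],[0,0,0],10]]'
python3 - <<'E'
from h import *
s=status.state();t=s['tool_pos'];R=s['ee_rot'];print(t)
print(R.T@(np.array([560.5,-35.7,213])-t)/20)
for c in ['scene','side','wrist']:
    s=status.state();p=vision.read_camera(c);save(p,c+'3')
    X=wcloud(p,s);P=X[green(p)];P=P[(np.hypot(P[:,0]-t[0],P[:,1]-t[1])<60)&(P[:,2]>150)]
    print(c,len(P))
    if len(P)>5: print(np.percentile(P,[2,50,98],axis=0).round(1).tolist())
    Q=X.reshape(-1,3);Q=Q[(np.hypot(Q[:,0]-t[0],Q[:,1]-t[1])<30)&(Q[:,2]>180)&(Q[:,2]<345)]
    for z in range(180,345,15):
        k=Q[(Q[:,2]>=z)&(Q[:,2]<z+15)]
        if len(k)>3: print(z,len(k),k.mean(0).round(1),k.min(0).round(1),k.max(0).round(1))
E
```

```text
clock: 10.55
tool_pos: [546.6, 211.9, 365.8]
ee_rot: [[0.949, 0.316, -0.0], [0.316, -0.949, -0.0], [-0.0, 0.0, -1.0]]
wrist_force: [0.6, -0.1, -1.2]
gripper_width: 0.255
clock: 11.8
tool_pos: [558.7, 5.2, 365.9]
ee_rot: [[0.949, 0.316, 0.0], [0.316, -0.949, -0.0], [0.0, 0.0, -1.0]]
wrist_force: [0.5, -0.5, 0.2]
gripper_width: 0.259
clock: 13.05
tool_pos: [560.4, -34.9, 365.9]
ee_rot: [[0.949, 0.316, 0.0], [0.316, -0.949, -0.0], [0.0, 0.0, -1.0]]
wrist_force: [-0.6, 0.4, 0.3]
gripper_width: 0.252
[560.40898917 -34.91426324 365.94758621]
[-0.00814309  0.03822944  7.64738169]
scene 329
[[561.6, -44.4, 332.7], [568.6, -31.8, 386.5], [572.8, -23.2, 426.2]]
195 32 [563.8 -30.9 204.3] [549.2 -49.8 196.8] [577.  -18.6 209.8]
210 55 [565.  -31.7 217.5] [550.1 -50.1 210.5] [575.9 -18.  224.4]
225 41 [563.1 -30.2 232.5] [552.9 -47.6 225.4] [574.8 -17.5 239.9]
240 57 [563.8 -31.7 247.7] [546.2 -49.8 240.1] [575.7 -18.5 254.7]
255 67 [561.9 -32.1 264.1] [543.5 -51.3 255.3] [575.4 -15.7 270. ]
270 31 [561.1 -32.5 274.2] [553.1 -45.1 270. ] [568.8 -18.9 284.3]
285 13 [561.5 -33.  293.2] [559.4 -35.
[... 968 characters left out ...]
3.9 344.8]
wrist 4068
[[554.6, -44.4, 338.8], [566.2, -32.8, 402.9], [572.3, -23.5, 425.2]]
195 86 [570.  -32.1 204.4] [545.7 -50.9 196.3] [577.6 -17.9 209.9]
210 128 [567.4 -31.2 218.3] [544.9 -51.1 210. ] [577.9 -17.4 225. ]
225 186 [566.5 -30.7 233.3] [544.2 -50.6 225.4] [578.  -17.3 240. ]
240 322 [565.3 -35.3 248.2] [543.3 -52.7 240.3] [577.9 -17.5 255. ]
255 583 [563.8 -33.8 262.7] [545.6 -52.3 255. ] [577.8 -17.3 270. ]
270 157 [562.7 -34.3 272.6] [554.5 -42.2 270. ] [567.9 -28.1 285. ]
285 37 [563.  -34.2 289.8] [561.1 -37.9 285.5] [564.  -31.6 296.3]
315 24 [569.8 -30.9 329. ] [563.7 -40.5 328.3] [572.1 -23.8 329.9]
330 293 [569.4 -32.  338.2] [556.2 -45.5 330. ] [572.9 -22.7 345. ]
```

```bash
python3 - <<'E'
from h import *
s=status.state();t=s['tool_pos']
for c in ['wrist']:
    p=vision.read_camera(c);X=wcloud(p,s);print(c,cup(X))
    P=X.reshape(-1,3);P=P[(np.hypot(P[:,0]-560,P[:,1]+35)<33)&(P[:,2]>195)&(P[:,2]<265)]
    from scipy.optimize import least_squares
    print(least_squares(lambda q:np.hypot(P[:,0]-q[0],P[:,1]-q[1])-17,[560,-35],loss='soft_l1').x)
    r=vision.tip_of(p,'cup_mouth');print(r)
    r=vision.tip_of(p,'nylon_brush');print(r)
E
```

```text
wrist (np.float64(132.20212669013026), array([560.74395752, -36.08673477]), 27.741113662719727, 703, 'side', array([560.25050078, -36.19994415]), 99, 'in', array([560.82425687, -35.98848375]), 72)
[556.51807163 -36.07463049]
[{'centre': [562.0, -35.6, 130.9], 'confidence': 0.55}]
[{'centre': [560.3, -35.8, 195.4], 'confidence': 0.86}]
```

View pics/wrist3.png

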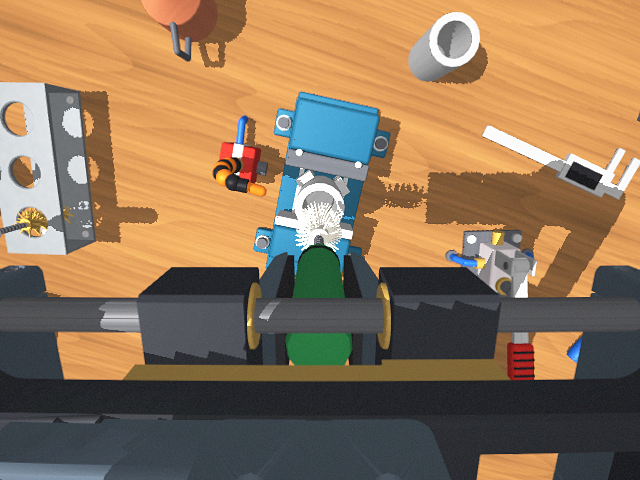

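```bash
python3 -m creep '[[[-0.02,0.06,0.3],[0,0,0],10],[[0,0,0.8],[0,0,0],10],[[0,0,0.8],[0,0,0],10],[[0,0,0.6],[0,0,0],10],[[0,0,0.5],[0,0,0],10],[[0,0,0.5],[0,0,0],10],[[0,0,0.5],[0,0,0],10],[[0,0,0.5],[0,0,0],10],[[0,0,0.2],[0,0,0],10],[[0,0,0],[0,0,0],10]]'
python3 - <<'E'
from h import *
s=status.state();t=s['tool_pos'];print(t,s['wrist_force'])
for c in ['scene','side']:
    p=vision.read_camera(c);save(p,c+'4')
    X=wcloud(p,s)
    Q=X.reshape(-1,3);Q=Q[(np.hypot(Q[:,0]-t[0],Q[:,1]-t[1])<30)&(Q[:,2]>100)&(Q[:,2]<300)]
    for z in range(135,255,15):
        k=Q[(Q[:,2]>=z)&(Q[:,2]<z+15)]
        if len(k)>3: print(z,len(k),k.mean(0).round(1),k.min(0).round(1),k.max(0).round(1))
im=[cv2.imread(f'pics/{c}4.png') for c in('scene','side')]
a=cv2.resize(im[0][170:330,230:390],(400,400));b=cv2.resize(im[1][180:320,250:390],(400,400))
cv2.imwrite('pics/z4.png',np.hstack([a,b]))
E
```

```text
clock: 14.6
tool_pos: [560.4, -36.2, 271.7]
ee_rot: [[0.949, 0.316, -0.0], [0.316, -0.949, -0.0], [-0.0, -0.0, -1.0]]
wrist_force: [-0.2, -0.6, -0.3]
gripper_width: 0.259
[560.37379812 -36.21701325 271.73382057] [-0.24568798 -0.57055602 -0.29301499]
135 86 [566.4 -33.2 140.1] [535.4 -59.6 135. ] [584.8  -7.3 149.9]
150 40 [562.4 -30.3 158.1] [547.3 -46.3 151.5] [572.6 -18.7 164.9]
165 63 [561.2 -33.9 172. ] [542.9 -50.7 165. ] [575.3 -19.6 179.4]
180 14 [560.6 -34.8 185.2] [557.7 -38.7 180.3] [563.8 -28.8 193.2]
195 12 [560.9 -35.  202.1] [559.5 -37.8 195.8] [562.7 -32.6 209.2]
210 11 [561.6 -34.8 217.3] [558.8 -41.5 210.2] [565.  -29.3 224.6]
225 17 [566.9 -33.5 234.5] [558.7 -44.5 225.1] [571.4 -25.3 239.8]
240 46 [567.2 -31.2 247.9] [557.7 -44.1 240.5] [573.4 -23.1 254.2]
135 51 [559.7 -42.5 142.8] [545.2 -54.7 135.3] [575.6 -28.3 150. ]
150 43 [558.2 -41.7 157.6] [542.7 -51.5 151. ] [575.6 -27.3 164.7]
165 48 [560.5 -41.4 171.3] [545.4 -49.2 165.1] [575.8 -24.3 178.9]
180 11 [560.  -38.5 186.9] [556.8 -42.2 181.8] [562.3 -35.2 191.7]
195 13 [559.9 -39.  202.6] [556.9 -41.1 196.3] [562.5 -35.2 207.8]
210 13 [560.  -40.5 218.1] [554.5 -45.3 210.1] [565.  -35.  224.1]
225 33 [560.3 -45.7 234. ] [549.4 -51.1 225.3] [570.6 -39.5 239.9]
240 46 [559.9 -46.4 247.6] [549.5 -54.3 240. ] [570.8 -40.3 255. ]
```

View pics/z4.png

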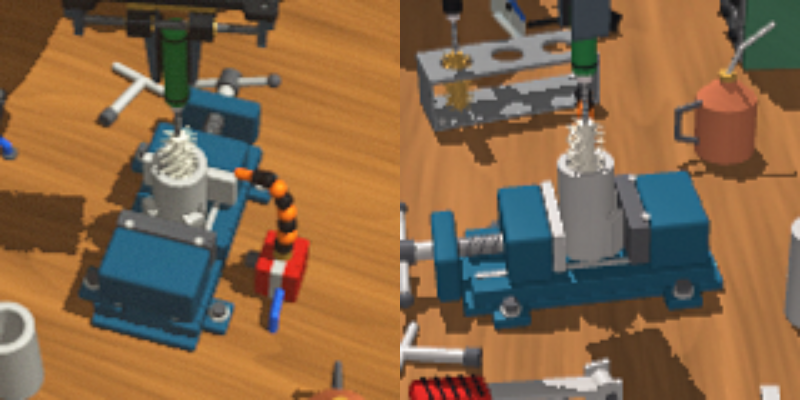

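The brush head is entering the bore centrally: bristles at the cup mouth at (178,150) on the left and (588,160) on the right. I'll continue down.

```bash
python3 -m creep '[[[0,0,0.4],[0,0,0],10],[[0,0,0.5],[0,0,0],10],[[0,0,0.5],[0,0,0],10],[[0,0,0.5],[0,0,0],10],[[0,0,0.5],[0,0,0],10],[[0,0,0.2],[0,0,0],10],[[0,0,0.1],[0,0,0],10],[[0,0,0.05],[0,0,0],10],[[0,0,0.05],[0,0,0],10],[[0,0,0],[0,0,0],10]]'
```

```text
clock: 15.95
tool_pos: [560.5, -36.2, 216.1]
ee_rot: [[0.949, 0.316, 0.0], [0.316, -0.949, -0.0], [0.0, 0.0, -1.0]]
wrist_force: [0.0, 0.1, 0.0]
gripper_width: 0.258
```

```bash
python3 -m creep '[[[0,0,0.05],[0,0,0],10],[[0,0,0.05],[0,0,0],10],[[0,0,0.05],[0,0,0],10],[[0,0,0],[0,0,0],10],[[0,0,0],[0,0,0],10],[[0,0,0],[0,0,0],10],[[0,0,0],[0,0,0],10],[[0,0,0],[0,0,0],10],[[0,0,0],[0,0,0],10],[[0,0,0],[0,0,0],10]]'
```

```text
clock: 17.2
tool_pos: [560.6, -36.2, 214.0]
ee_rot: [[0.949, 0.316, 0.001], [0.316, -0.949, -0.0], [0.001, 0.001, -1.0]]
wrist_force: [-0.9, 0.2, 6.2]
gripper_width: 0.255
```

Floor contact: 6 N. Now I draw up about 76 mm and go down again.

```bash
python3 -m creep '[[[0,0,-0.2],[0,0,0],10],[[0,0,-0.5],[0,0,0],10],[[0,0,-0.6],[0,0,0],10],[[0,0,-0.6],[0,0,0],10],[[0,0,-0.6],[0,0,0],10],[[0,0,-0.6],[0,0,0],10],[[0,0,-0.5],[0,0,0],10],[[0,0,-0.25],[0,0,0],10],[[0,0,0],[0,0,0],10],[[0,0,0],[0,0,0],10]]'; python3 -m creep '[[[0,0,0.3],[0,0,0],10],[[0,0,0.5],[0,0,0],10],[[0,0,0.5],[0,0,0],10],[[0,0,0.5],[0,0,0],10],[[0,0,0.5],[0,0,0],10],[[0,0,0.5],[0,0,0],10],[[0,0,0.5],[0,0,0],10],[[0,0,0.35],[0,0,0],10],[[0,0,0.1],[0,0,0],10],[[0,0,0.05],[0,0,0],10]]';python3 -m creep '[[[0,0,0.05],[0,0,0],10],[[0,0,0.02],[0,0,0],10],[[0,0,0],[0,0,0],10],[[0,0,0],[0,0,0],10],[[0,0,0],[0,0,0],10],[[0,0,0],[0,0,0],10],[[0,0,0],[0,0,0],10],[[0,0,0],[0,0,0],10],[[0,0,0],[0,0,0],10],[[0,0,0],[0,0,0],10]]'
```

```text
clock: 18.45
tool_pos: [560.2, -36.2, 289.4]
ee_rot: [[0.949, 0.316, -0.001], [0.316, -0.949, 0.0], [-0.001, -0.0, -1.0]]
wrist_force: [-0.1, 0.1, -1.4]
gripper_width: 0.258
clock: 19.7
tool_pos: [560.6, -36.2, 214.1]
ee_rot: [[0.949, 0.316, 0.001], [0.316, -0.949, -0.0], [0.0, 0.0, -1.0]]
wrist_force: [0.1, 0.3, -0.9]
gripper_width: 0.258
clock: 20.95
tool_pos: [560.8, -36.2, 214.0]
ee_rot: [[0.949, 0.316, 0.002], [0.316, -0.949, -0.0], [0.002, 0.001, -1.0]]
wrist_force: [-1.3, 0.5, 6.0]
gripper_width: 0.257
```

```bash
python3 -m creep '[[[0,0,-0.2],[0,0,0],10],[[0,0,-0.6],[0,0,0],10],[[0,0,-0.8],[0,0,0],10],[[0,0,-0.9],[0,0,0],10],[[0,0,-0.9],[0,0,0],10],[[0,0,-0.9],[0,0,0],10],[[0,0,-0.9],[0,0,0],10],[[0,0,-0.9],[0,0,0],10],[[0,0,-0.9],[0,0,0],10],[[0,0,-0.7],[0,0,0],10]]'; python3 -m creep '[[[0.15,-0.5,0],[0,0,0],10],[[0.27,-1,0],[0,0,0],10],[[0.27,-1,0],[0,0,0],10],[[0.27,-1,0],[0,0,0],10],[[0.27,-1,0],[0,0,0],10],[[0.27,-1,0],[0,0,0],10],[[0.27,-1,0],[0,0,0],10],[[0.27,-1,0],[0,0,0],10],[[0.27,-1,0],[0,0,0],10],[[0.27,-1,0],[0,0,0],10]]'; python3 -m creep '[[[0.27,-1,0],[0,0,0],10],[[0.27,-1,0],[0,0,0],10],[[0.27,-1,0],[0,0,0],10],[[0.27,-1,0],[0,0,0],10],[[0.27,-1,0],[0,0,0],10],[[0.27,-1,0],[0,0,0],10],[[0.27,-1,0],[0,0,0],10],[[0.27,-1,0],[0,0,0],10],[[0.25,-0.7,0],[0,0,0],10],[[0.1,-0.35,0],[0,0,0],10]]';python3 -m creep '[[[0,0,0.5],[0,0,0],10],[[0,0,0.9],[0,0,0],10],[[0,0,0.9],[0,0,0],10],[[0,0,0.8],[0,0,0],10],[[0,0,0.5],[0,0,0],10],[[0,0,0.3],[0,0,0],10],[[0,0,0],[0,0,0],10],[[0,0,0],[0,0,0],10],[[0,0,0],[0,0,0],10],[[0,0,0],[0,0,0],10]]'
python3 - <<'E'
from h import *
s=status.state();t=s['tool_pos'];R=s['ee_rot']
print(R.T@(np.array([539.3,348.0,178.6])-t)/20)
for c in ['scene','side','wrist']:
    s=status.state();p=vision.read_camera(c);save(p,c+'5')
    X=wcloud(p,s)
    Q=X.reshape(-1,3);Q=Q[(np.hypot(Q[:,0]-t[0],Q[:,1]-t[1])<30)&(Q[:,2]>72)&(Q[:,2]<300)]
    for z in range(75,255,15):
        k=Q[(Q[:,2]>=z)&(Q[:,2]<z+15)]
        if len(k)>3: print(z,len(k),k.mean(0).round(1),k.min(0).round(1),k.max(0).round(1))
im=[cv2.imread(f'pics/{c}5.png') for c in('scene','side')]
a=cv2.resize(im[0][190:350,380:540],(400,400));b=cv2.resize(im[1][100:240,220:360],(400,400))
cv2.imwrite('pics/z5.png',np.hstack([a,b]))
E
```

```text
clock: 22.2
tool_pos: [560.6, -36.2, 368.4]
ee_rot: [[0.949, 0.316, 0.002], [0.316, -0.949, -0.0], [0.002, 0.001, -1.0]]
wrist_force: [0.6, -0.6, -0.6]
gripper_width: 0.259
clock: 23.45
tool_pos: [549.2, 161.7, 366.5]
ee_rot: [[0.949, 0.316, 0.0], [0.316, -0.949, -0.0], [0.0, 0.0, -1.0]]
wrist_force: [0.2, -0.2, -1.0]
gripper_width: 0.256
clock: 24.7
tool_pos: [539.7, 348.9, 366.2]
ee_rot: [[0.948, 0.317, -0.0], [0.317, -0.948, -0.0], [-0.0, 0.0, -1.0]]
wrist_force: [0.7, -0.5, -1.5]
gripper_width: 0.261
clock: 25.95
tool_pos: [539.8, 348.0, 288.8]
ee_rot: [[0.949, 0.316, 0.001], [0.316, -0.949, 0.0], [0.001, -0.0, -1.0]]
wrist_force: [0.5, -1.1, -1.7]
gripper_width: 0.258
[-0.02528259 -0.00806805  5.51241373]
75 19 [542.7 343.5  75.9] [516.7 321.5  75. ] [567.  370.1  77.8]
120 41 [545.9 348.6 129.7] [527.9 333.3 120.7] [554.4 364.5 134.9]
135 45 [545.4 347.4 142.4] [530.1 330.2 135.9] [556.7 363.3 149.9]
150 44 [546.3 348.7 158.3] [532.8 330.4 150.6] [557.  364.6 164.1]
165 48 [544.8 349.1 172.4] [526.7 331.  165. ] [552.3 364.5 179.9]
180 81 [541.2 349.  187.7] [520.9 332.  180.1]
[... 796 characters left out ...]
212.8] [540.1 351.4 223.3]
225 10 [538.6 345.3 231.9] [533.6 339.9 225.5] [543.8 349.1 238.5]
240 19 [539.2 338.7 248.6] [530.6 331.8 240.8] [551.  350.  254.9]
120 98 [548.8 351.3 128.4] [525.  332.1 120.8] [557.1 365.1 134.9]
135 132 [546.4 352.  143.1] [524.5 331.9 135. ] [557.1 365.6 149.9]
150 205 [545.3 352.2 158. ] [523.3 331.2 150.1] [557.2 365.6 164.9]
165 370 [544.3 347.7 173.4] [522.6 330.4 165.1] [557.5 365.8 180. ]
180 621 [542.8 349.  187.8] [524.3 331.3 180.1] [557.  364.8 194.8]
195 49 [542.1 348.6 203.8] [540.  345.1 197.4] [543.4 351.4 209.9]
210 24 [542.3 348.9 214.9] [540.3 345.2 210.4] [543.4 351.3 220.2]
240 38 [549.5 351.5 252.4] [543.6 342.3 251. ] [551.6 359.2 255. ]
```

View pics/z5.png

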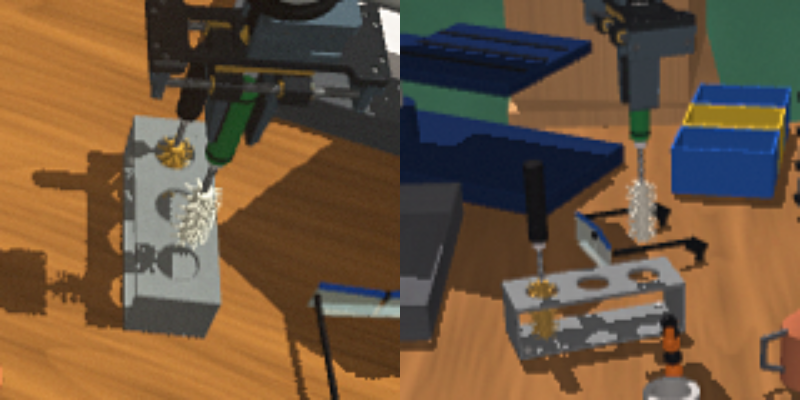

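View pics/wrist5.png

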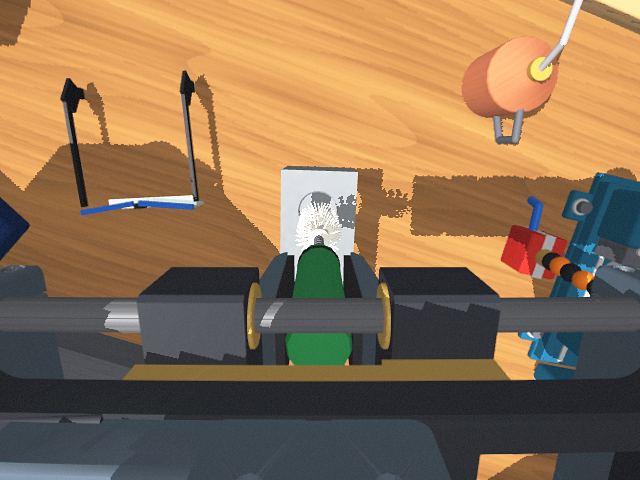

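Brush centred over the end hole at (318,205), within ~1 mm. Lowering.

```bash
python3 -m creep '[[[-0.05,0,0.4],[0,0,0],10],[[0,0,0.6],[0,0,0],10],[[0,0,0.7],[0,0,0],10],[[0,0,0.7],[0,0,0],10],[[0,0,0.7],[0,0,0],10],[[0,0,0.7],[0,0,0],10],[[0,0,0.7],[0,0,0],10],[[0,0,0.5],[0,0,0],10],[[0,0,0.3],[0,0,0],10],[[0,0,0.1],[0,0,0],10]]';python3 -m creep '[[[0,0,0.05],[0,0,0],10],[[0,0,0],[0,0,0],10],[[0,0,0],[0,0,0],10],[[0,0,0],[0,0,0],22],[[0,0,0],[0,0,0],26],[[0,0,0],[0,0,0],30],[[0,0,0],[0,0,0],50],[[0,0,0],[0,0,0],91],[[0,0,0],[0,0,0],91],[[0,0,0],[0,0,0],91]]'
python3 - <<'E'
from h import *
s=status.state();print(s['tool_pos'],s['gripper_width'])
for c in ['scene','side']:
    p=vision.read_camera(c);save(p,c+'6')
    X=wcloud(p,s);P=X[green(p)];P=P[(abs(P[:,0]-540)<45)&(abs(P[:,1]-345)<45)&(P[:,2]>100)]
    print(np.percentile(P,[2,50,98],axis=0).round(1).tolist(),fitcyl(P[P[:,2]<225]).x.round(3))
E
```

```text
clock: 27.35
tool_pos: [538.7, 347.6, 180.3]
ee_rot: [[0.949, 0.316, -0.0], [0.316, -0.949, -0.0], [-0.0, 0.0, -1.0]]
wrist_force: [0.4, 0.5, -0.3]
gripper_width: 0.258
clock: 28.6
tool_pos: [538.7, 347.6, 179.5]
ee_rot: [[0.949, 0.316, 0.0], [0.316, -0.949, -0.0], [-0.0, 0.0, -1.0]]
wrist_force: [-1.1, 0.1, 1.2]
gripper_width: 0.736
[538.71701241 347.60307437 179.50158075] 0.7356346761810881
[[534.4, 336.5, 145.1], [547.6, 346.9, 192.2], [552.1, 357.3, 238.4]] [ 5.37391e+02  0.00000e+00  3.46561e+02 -6.00000e-03]
[[528.0, 328.5, 142.6], [532.5, 337.7, 163.8], [548.8, 344.7, 219.5]] [ 5.40598e+02  6.00000e-02  3.43270e+02 -8.20000e-02]
```

```bash
python3 -m creep '[[[0,0,0],[0,0,0],91],[[0,0,-0.4],[0,0,0],91],[[0,0,-0.6],[0,0,0],91],[[0,0,-0.8],[0,0,0],91],[[0,0,-0.9],[0,0,0],91],[[0,0,-0.9],[0,0,0],91],[[0,0,-0.9],[0,0,0],91],[[0,0,-0.9],[0,0,0],91],[[0,0,-0.7],[0,0,0],91],[[0,0,0],[0,0,0],91]]'
python3 - <<'E'
from h import *
s=status.state();print(s['tool_pos'],s['gripper_width'])
p=vision.read_camera('wrist');save(p,'w7')
X=wcloud(p,s);P=X[green(p)];P=P[(abs(P[:,0]-540)<45)&(abs(P[:,1]-345)<45)&(P[:,2]>100)]
print(len(P),np.percentile(P,[2,50,98],axis=0).round(1).tolist(),fitcyl(P[P[:,2]<225]).x.round(3))
p=vision.read_camera('side');save(p,'side7')
E
```

```text
clock: 29.95
tool_pos: [539.2, 347.9, 303.4]
ee_rot: [[0.949, 0.316, 0.003], [0.316, -0.949, 0.002], [0.003, -0.001, -1.0]]
wrist_force: [0.5, 0.2, -0.4]
gripper_width: 0.998
[539.18020394 347.90746787 303.35445763] 0.9984886646641277
1419 [[529.8, 337.7, 154.3], [543.9, 348.9, 235.3], [550.4, 358.8, 237.6]] [5.38402e+02 1.00000e-03 3.47235e+02 1.00000e-03]
```

View pics/side7.png

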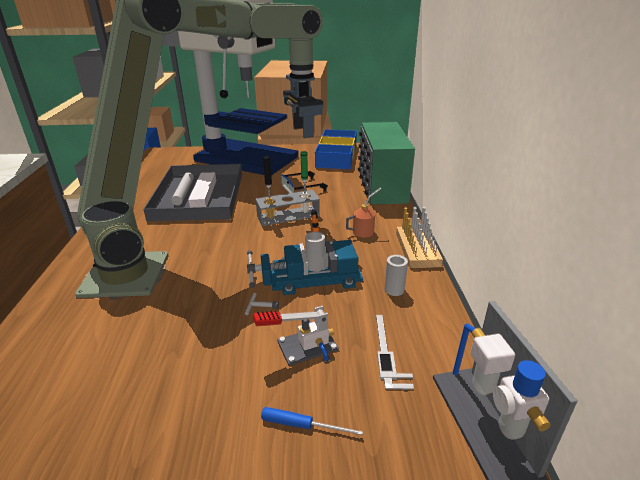

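The green brush stands upright in its hole at (304,170). Next is the lever; I'll shut the fingers on the way.

```bash
python3 -m creep '[[[-0.24,0.5,0],[0,0,0],91],[[-0.49,1,0],[0,0,0],91],[[-0.49,1,0],[0,0,0],91],[[-0.49,1,0],[0,0,0],60],[[-0.49,1,0],[0,0,0],30],[[-0.49,1,0],[0,0,0],0],[[-0.49,1,0],[0,0,0],0],[[-0.49,1,0],[0,0,0],0],[[-0.49,1,0],[0,0,0],0],[[-0.49,1,0],[0,0,0],0]]' 30;python3 -m creep '[[[-0.49,1,0],[0,0,0],0],[[-0.49,1,0],[0,0,0],0],[[-0.49,1,0],[0,0,0],0],[[-0.49,1,0],[0,0,0],0],[[-0.49,1,0],[0,0,0],0],[[-0.49,1,0],[0,0,0],0],[[-0.49,1,0],[0,0,0],0],[[-0.49,1,0],[0,0,0],0],[[-0.49,1,0],[0,0,0],0],[[-0.49,1,0],[0,0,0],0]]';python3 -m creep '[[[-0.49,1,0],[0,0,0],0],[[-0.49,1,0],[0,0,0],0],[[-0.49,1,0],[0,0,0],0],[[-0.49,1,0],[0,0,0],0],[[-0.49,1,0],[0,0,0],0],[[-0.49,1,0],[0,0,0],0],[[-0.49,0.8,0],[0,0,0],0],[[-0.2,0.4,0],[0,0,0],0],[[0,0,0],[0,0,0],0],[[0,0,0],[0,0,0],0]]'
python3 - <<'E'
from h import *
s=status.state();t=s['tool_pos'];print(t,s['joint_positions'])
for c in ['wrist','scene','side']:
    s=status.state();p=vision.read_camera(c);save(p,c+'8')
    r=vision.tip_of(p,'lever_grip');print([(np.round(a['centre']).tolist(),round(a['confidence'],2)) for a in r[:2]])
    X=wcloud(p,s);h=cv2.cvtColor(p['image'],cv2.COLOR_RGB2HSV)
    m=((h[...,0]<6)|(h[...,0]>174))&(h[...,1]>150)&(h[...,2]>60)&(p['depth']>0)
    P=X[m];P=P[(np.hypot(P[:,0]-447,P[:,1]+346)<60)&(P[:,2]>90)&(P[:,2]<150)]
    print(c,len(P),np.percentile(P,[2,50,98],axis=0).round(1).tolist(), cv2.minAreaRect(P[:,:2].astype(np.float32)))
E
```

```text
clock: 31.3
tool_pos: [510.4, 136.5, 301.5]
ee_rot: [[0.949, 0.316, 0.0], [0.316, -0.949, -0.0], [0.0, 0.0, -1.0]]
wrist_force: [0.3, 0.4, 0.5]
gripper_width: 0.262
clock: 32.55
tool_pos: [480.4, -84.1, 301.5]
ee_rot: [[0.949, 0.316, 0.0], [0.316, -0.949, -0.0], [0.0, 0.0, -1.0]]
wrist_force: [1.5, 0.6, -0.2]
gripper_width: 0.003
clock: 33.8
tool_pos: [457.6, -241.8, 301.6]
ee_rot: [[0.949, 0.317, 0.0], [0.317, -0.949, 0.0], [0.0, -0.0, -1.0]]
wrist_force: [0.0, 0.7, 1.0]
gripper_width: -0.0
[ 457.59250316 -241.84232875  301.57420876] [-5.08649806e-01  1.84220258e-01  1.53074799e+00  3.64412236e-04
  1.42668304e+00  7.39790796e-01]
[([445.0, -347.0, 126.0], 0.59)]
wrist 907 [[438.0, -361.5, 114.4], [456.6, -342.0, 122.7], [474.7, -327.2, 129.1]] ((451.6936340332031, -345.39154052734375), (45.89103317260742, 28.99915313720703), 19.62357521057129)
[([444.0, -347.0, 126.0], 0.59)]
scene 190 [[418.6, -365.1, 113.4], [447.5, -345.2, 126.6], [474.8, -327.6, 135.7]] ((447.13397216796875, -346.7023010253906), (60.71331024169922, 28.683761596679688), 19.057218551635742)
[([449.0, -351.0, 124.0], 0.61)]
side 299 [[417.9, -370.8, 109.8], [444.3, -357.5, 123.5], [473.2, -335.8, 131.9]] ((444.91229248046875, -351.522216796875), (58.09809494018555, 31.341222763061523), 20.483339309692383)
```

View pics/wrist8.png

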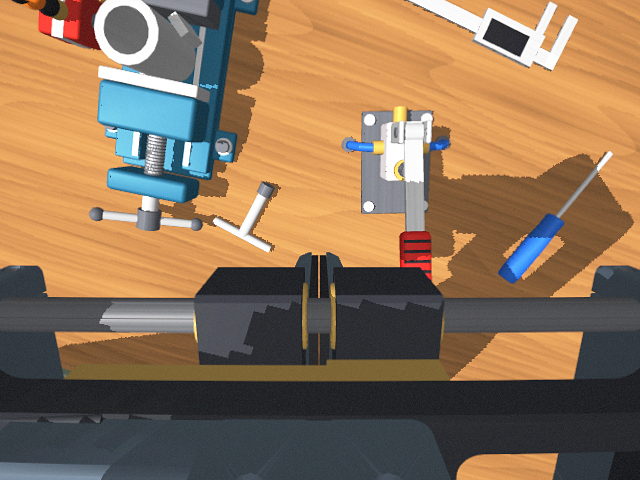

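```bash
python3 -m creep '[[[-0.2,0.4,0],[0,0,0],0],[[-0.4,0.9,0.2],[0,0,0],0],[[-0.4,0.9,0.6],[0,0,0],0],[[-0.4,0.9,1],[0,0,0],0],[[-0.4,0.9,1],[0,0,0],0],[[-0.4,0.6,1],[0,0,0],0],[[0,0.2,1],[0,0,0],0],[[0,0,1],[0,0,0],0],[[0,0,0.8],[0,0,0],0],[[0,0,0.5],[0,0,0],0]]'
python3 - <<'E'
from h import *
s=status.state();t=s['tool_pos'];R=s['ee_rot'];print(t,s['wrist_force'])
print(R.T@(np.array([446,-347,94])-t)/20)
E
```

```text
clock: 35.35
tool_pos: [445.6, -347.7, 158.1]
ee_rot: [[0.949, 0.316, -0.001], [0.316, -0.949, 0.001], [-0.001, -0.001, -1.0]]
wrist_force: [-0.2, 0.2, 0.3]
gripper_width: 0.005
[ 445.57217246 -347.70386356  158.14234123] [-0.23451186  0.16713441  0.27688478]
[ 0.03426818 -0.02289296  3.20711671]
```

```bash
python3 -m creep '[[[0.02,-0.03,0.5],[0,0,0],0],[[0,0,0.5],[0,0,0],0],[[0,0,0.3],[0,0,0],0],[[0,0,0.2],[0,0,0],0],[[0,0,0.2],[0,0,0],0],[[0,0,0.2],[0,0,0],0],[[0,0,0.2],[0,0,0],0],[[0,0,0],[0,0,0],0],[[0,0,0],[0,0,0],0],[[0,0,0],[0,0,0],0]]'
python3 - <<'E'
from h import *
s=status.state();t=s['tool_pos'];print(t,s['wrist_force'])
E
```

```text
clock: 36.6
tool_pos: [446.5, -347.1, 118.0]
ee_rot: [[0.949, 0.316, 0.0], [0.316, -0.949, -0.001], [0.0, 0.001, -1.0]]
wrist_force: [-1.1, -1.2, 4.5]
gripper_width: 0.005
[ 446.45274004 -347.11615184  117.99696806] [-1.14516774 -1.15684739  4.53056979]
```

Contact at 4.5 N. I'll press on to just above level.

```bash
python3 -m creep '[[[0,0,0.2],[0,0,0],0],[[0,0,0.2],[0,0,0],0],[[0,0,0.2],[0,0,0],0],[[0,0,0.2],[0,0,0],0],[[0,0,0.15],[0,0,0],0],[[0,0,0.1],[0,0,0],0],[[0,0,0.05],[0,0,0],0],[[0,0,0],[0,0,0],0],[[0,0,0],[0,0,0],0],[[0,0,0],[0,0,0],0]]'
cat > lev.py <<'E'
from h import *
import sys
s=status.state();t=s['tool_pos'];print(t,s['wrist_force'])
d=np.array([.949,.316])
for c in ['scene','side']:
    p=vision.read_camera(c);save(p,c+sys.argv[1])
    X=wcloud(p,s);h=cv2.cvtColor(p['image'],cv2.COLOR_RGB2HSV)
    m=((h[...,0]<6)|(h[...,0]>174))&(h[...,1]>150)&(h[...,2]>60)&(p['depth']>0)
    P=X[m];P=P[(np.hypot(P[:,0]-447,P[:,1]+346)<60)&(P[:,2]>60)&(P[:,2]<150)]
    a=(P[:,:2]-[446,-347])@d
    top=[(lo,np.percentile(P[(a>=lo)&(a<lo+10),2],[50,90]).round(1).tolist()) for lo in range(-35,35,10) if ((a>=lo)&(a<lo+10)).sum()>3]
    print(c,len(P),top,a.min().round(1),a.max().round(1),P[:,2].max().round(1))
    r=vision.tip_of(p,'lever_grip');print([(np.round(q['centre'],1).tolist(),round(q['confidence'],2)) for q in r[:2]])
E
python3 lev.py 9
```

```text
clock: 37.85
tool_pos: [445.6, -347.4, 96.1]
ee_rot: [[0.948, 0.317, -0.001], [0.317, -0.948, -0.002], [-0.002, 0.001, -1.0]]
wrist_force: [-4.6, -1.6, 6.4]
gripper_width: 0.005
[ 445.57406816 -347.36740125   96.11736145] [-4.61569927 -1.59406957  6.41998179]
scene 82 [(-35, [94.5, 99.0]), (-25, [95.0, 98.2]), (-15, [95.8, 97.7]), (-5, [94.3, 97.5]), (5, [94.5, 95.2]), (15, [94.4, 98.0]), (25, [95.5, 100.3])] -36.4 27.6 103.4
[([440.0, -349.8, 94.1], 0.92)]
side 228 [(-35, [94.0, 96.7]), (-25, [93.9, 96.1]), (-15, [91.0, 94.6]), (-5, [92.1, 96.0]), (5, [91.2, 96.4]), (15, [92.6, 94.8])] -35.5 23.1 97.7
[([444.2, -352.2, 92.7], 0.85)]
```

```bash
python3 -m creep '[[[0,0,0.05],[0,0,0],0],[[0,0,0.05],[0,0,0],0],[[0,0,0],[0,0,0],0],[[0,0,0],[0,0,0],0],[[0,0,0],[0,0,0],0],[[0,0,0],[0,0,0],0],[[0,0,0],[0,0,0],0],[[0,0,0],[0,0,0],0],[[0,0,0],[0,0,0],0],[[0,0,0],[0,0,0],0]]'
python3 lev.py 10; python3 - <<'E'
import cv2,numpy as np
a=cv2.imread('pics/side10.png')[280:370,230:350];b=cv2.imread('pics/scene10.png')[140:250,170:260]
cv2.imwrite('pics/z10.png',np.hstack([cv2.resize(a,(480,360),interpolation=2),cv2.resize(b,(294,360))]))
E
```

```text
clock: 39.3
tool_pos: [445.6, -347.4, 94.3]
ee_rot: [[0.949, 0.317, -0.001], [0.317, -0.949, -0.002], [-0.002, 0.001, -1.0]]
wrist_force: [-4.4, -1.4, 7.8]
gripper_width: 0.006
[ 445.5578543  -347.37236262   94.33551439] [-4.39483663 -1.41797825  7.77172675]
scene 80 [(-25, [93.0, 97.5]), (-15, [92.8, 96.4]), (-5, [91.7, 96.3]), (5, [93.7, 96.5]), (15, [93.3, 96.6])] -32.3 26.5 100.6
[([438.5, -350.7, 95.1], 0.83)]
side 230 [(-35, [92.0, 94.4]), (-25, [91.7, 94.5]), (-15, [91.2, 93.7]), (-5, [90.1, 93.3]), (5, [88.8, 93.4]), (15, [91.6, 94.2])] -35.7 23.4 96.5
[([443.8, -354.8, 93.6], 0.71)]
```

View pics/z10.png

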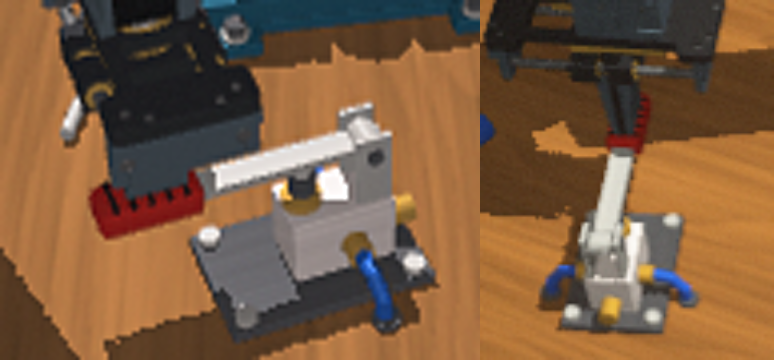

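View pics/scene10.png

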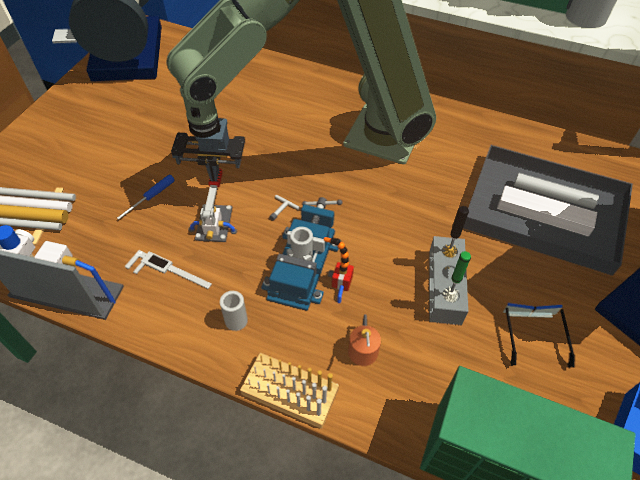

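The lever arm looks parallel to the foot plate, with the fingers on the red grip at (150,200). Both brushes stand in the rack. One steady hold, then I hand in.

```bash
python3 -m creep '[[[0,0,0.01],[0,0,0],0],[[0,0,0],[0,0,0],0],[[0,0,0],[0,0,0],0],[[0,0,0],[0,0,0],0],[[0,0,0],[0,0,0],0],[[0,0,0],[0,0,0],0],[[0,0,0],[0,0,0],0],[[0,0,0],[0,0,0],0],[[0,0,0],[0,0,0],0],[[0,0,0],[0,0,0],0]]'; python3 - <<'E'
from h import *
print(ticket.close_job())
E
```

```text
clock: 40.75
tool_pos: [445.6, -347.4, 94.2]
ee_rot: [[0.949, 0.317, -0.001], [0.317, -0.949, -0.002], [-0.001, 0.001, -1.0]]
wrist_force: [-5.1, -1.5, 8.6]
gripper_width: 0.007
the job is handed in; nothing more can be done
None
```

The brush is back in the rack and the cup is scrubbed. The job was handed in at about 41 s with the air lever still held at half way.

- **Scrubbing:** I took the green-handled brush from its end hole and pushed it to the cup floor twice. Both times the wrist felt about 6 N at the same depth. In between I drew it up about 75 mm of the 90 mm bore.
- **Brush:** I stood it head-down in its original hole and let go. After the release, the cameras showed it upright and centred in the hole.
- **Air lever:** I pressed it with the shut fingers and kept holding it. At the last reading the fingertips were 94.2 mm above the bench, against 94 mm for a level lever. The press was 8.6 N, against a nominal 8 N. The depth pictures showed the top of the grip level to within about 1 mm.
- **Disagreements:** The side camera placed things 3–5 mm off in y compared with the other two cameras, so I relied on the wrist camera for alignment. The fingers press about 4 mm nearer the pivot than the middle of the grip, with about 5 N of sideways drag on the wrist.
- **Other objects:** In the last scene picture nothing else appeared to have moved, but I did not re-measure those objects.

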